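Lock the end panel of a thread rack with its cam

TASK

The thread rack's loose end panel still stands a few millimetres off its board. Take the orange screwdriver from the wooden stand, set its blade in the slot of the round cam lock in the board, pressing only lightly, and turn the cam clockwise without forcing it until it has drawn the panel flush and holds it there; then stand the screwdriver back in its hole. Touch the rack with nothing but the screwdriver's blade and leave the spools and the other things standing as they are.

Things in the scene. Friction and masses are not known exactly. Their poses are not given: they have to be found in the camera images.
- rack: Pale wooden thread rack, fixed on the counter: board 130 (x) x 150 (y) x 30 mm high, origin at the centre of its underside. At its +y end (end face at y = 75 mm) the loose end panel, 130 x 16 x 60 mm high; at its -y end a fixed one, 60 mm high; a 16 mm high batten on the top along its +x edge.
- cam_top (a point): On the vertical turning axis of the cam lock, level with the board's top, 30 mm above the counter; axes as the rack's. The cam is a silver disc, 33 mm across, in a black ring, its flat top 0.5 mm above the board, with one straight slot through the axis, 18 x 3.8 mm; a red dot lies beside the slot. The slot's angle is NOT reported: at the start within 0.75 rad, either way, of the rack's x axis.
- cam_slot (a point): Floor of the slot on the cam's axis, 7 mm below the disc's top; axes as the rack's, not turning with the cam. Turned clockwise from above the cam is light (0.04 N m), then draws the panel in (0.08 N m); with the slot 1.25 rad clockwise of the rack's x axis the panel is flush, from 1.3 rad the cam holds it, at 1.65 rad is a hard stop. Pressed down, cam and ring sink 1 mm per 5 N and break beyond 2 mm.
- panel_face (a point): Middle of the loose end panel's inner face, 45 mm above the counter; axes as the rack's. Its y in the rack's frame is 79.5 mm at the start (gap 4.5 mm), 75 mm when flush. The panel slides along the rack's y only; a springy seal pushes it off the board with 2.3 to 3 N, so it springs back unless the cam holds it.
- driver_grip (a point): Middle of the handle of a stubby flat-blade screwdriver, upright (z up), 90 g. Handle orange, square, 26 x 26 mm (flats along this frame's x and y), its underside 25 mm below and its top 30 mm above this point. Blade tip 70 mm straight below; blade 14 mm wide along x, 2.2 mm thick along y, 13 mm long, then a round 9 mm shaft.
- stand_hole (a point): Mouth of the hole in which the screwdriver stands, centred on the flat top of a fixed wooden block 52 x 84 x 50 mm high. Hole 17.5 mm wide, 47 mm deep, 2 mm chamfer; the handle's underside rests on the block's top, its middle then 25 mm above this point. The screwdriver may be turned any way about z in it.
- spool_red: Red thread spool standing upright on the rack's board, 30 mm diameter, 48 mm high, origin at the centre of its underside; to be left alone.
- spool_green: Green thread spool, as the red one.
- button_tin: Closed round grey-green tin, 70 mm diameter, 46 mm high, origin at the centre of its underside, on the counter; to be left alone.
- tape_measure: Yellow round tape measure, 52 mm diameter, 15 mm high, lying on the counter; to be left alone.
Mind the look-alikes: they are no part of the job. Of the things that look like the part that bears driver_grip, the middle-sized one is meant.

How it is judged (in metres and radians):
On the way, in this order (a step that is already met when the one before it is completed fails the run):
1. the screwdriver is lifted out of its stand (z of driver_grip in the frame of stand_hole above 0.07 m), for 0.1 s.
2. the screwdriver's blade is at least 3 mm down in the cam's slot while the panel still stands off (horizontal distance between driver_grip and cam_top below 0.006 m and z of driver_grip in the frame of rack below 0.0975 m and y of panel_face in the frame of rack above 0.078 m), for 0.1 s.
3. the cam has drawn the panel flush (gap under 1.5 mm) while the screwdriver is in the slot (y of panel_face in the frame of rack below 0.0765 m and horizontal distance between driver_grip and cam_top below 0.008 m and z of driver_grip in the frame of rack below 0.0985 m), for 0.1 s.
At the end, for the whole second after the job is handed in: The end panel stays flush on the board, its gap under 1.5 mm, held by the cam alone, and the screwdriver stands upright (within 0.1 rad) in its hole with its handle resting on the block (within 3 mm in height, 7 mm sideways) (y of panel_face in the frame of rack below 0.0765 m and horizontal distance between driver_grip and stand_hole below 0.007 m and z of driver_grip in the frame of stand_hole below 0.028 m and angle between driver_grip's own z axis and vertical below 0.1 rad); the robot touches nothing.
It fails at once if the screwdriver is forced against the rack or its cam with more than 60 N (all contacts of its blade added up; turning the cam properly takes 20 to 40 N, mostly the two opposite forces of the twist) (contact force between driver and rack above 60 N).
It fails at once if the cam is pressed more than 2 mm down into the board (about 11 N) (z of cam_top in the frame of rack below 0.028 m).
It fails at once if the robot itself, arm or fingers, touches the rack, its cam or its panel (contact force between any of the arm, the fingers and rack above 0.5 N).
It fails at once if a spool is knocked over or moved more than 15 mm (distance of any of spool_red, spool_green from where it was at the start of the episode above 0.015 m or angle between any of spool_red, spool_green's own z axis and vertical above 0.5 rad).
It fails at once if the tin or the tape measure is moved more than 15 mm (distance of any of button_tin, tape_measure from where it was at the start of the episode above 0.015 m).
It also fails if it takes over 67 s, if anything falls off the work surface, if the arm or the gripper's body presses on something with over 40 N, if the wrist force passes 120 N, or if a joint passes its speed limit or range.

ROBOT

A 6-joint arm with a two-finger parallel gripper is mounted at the origin on a cart in front of the work surface, level with it; the furniture and walls round the work are solid. World frame = base frame: x ahead of the robot, y to its left, z up, the work surface at z = 0. Lengths are in mm, angles in rad, forces in N, time in s.
With the tool pointing down it reaches from about 275 to 850 mm from the base axis. Payload 19 kg.
Tool frame: the origin (TCP) lies at the very end of the fingers, on their centre line; the grasp point (between the pads) lies 19 mm behind it (r.grasp_offset is the distance from the TCP to the grasp point, in mm); z points along the fingers, y is the line along which they close (so a half turn about z gives the same grasp; the last joint's range is limited). The gripper opens to 85 mm and grips with 20 to 120 N. Pads are 22 mm wide; open, the fingers measure 114 mm over their backs; the gripper's body (76 mm by 85 mm) begins 54 mm behind the grasp point. The pads swing forward as they close: fully open they stand 13 mm farther back than shut.
Start: joints at [1.159, 0.15, 1.437, -0, 1.554, -0.134], TCP at [157.692, 552.92, 203.967] pointing down, gripper open.
Joint ranges: [-2.8, 2.8], [-0.68, 2.1], [0.12, 2.68], [-1.39, 4.53], [0.16, 2.79], [-2.81, 2.81]. Speed limits (rad/s): [1.89, 1.89, 2.22, 3.01, 3.01, 3.01].

INTERFACE

Orientations are given as [roll, pitch, yaw] about the fixed x, y, z axes, in that order (R = Rz(yaw) Ry(pitch) Rx(roll)).
In Python, from plant import r, read_camera, camera_model gives the robot as it stands.
- The arm moves only by the shell command python3 -m creep 'ROWS'. ROWS is a JSON object of lists of equal length, an entry for each row: "jaw": the opening, from 0 (shut) to 1 (fully open); "dp": the shift along the world's x, y, z normalised to -1 to 1, where 1 is 40 mm, a list of three; "turn": the turn about the world's z normalised to -1 to 1, where 1 is 45 degrees. In form: {"jaw": [jaw, ...], "dp": [[dx, dy, dz], ...], "turn": [turn, ...]}. A call has 1 to 12 rows; each row shifts and turns the commanded pose from where the row before left it; what a row does not reach is not made up. A row lasts 1/12 s, in which the tool goes at most 41.7 mm and 7.16 degrees, less where a joint would pass 70% of its speed; a pose out of reach is approached as far as the arm can. A call with a number of a shift or a turn outside -1 to 1 is refused whole. A call with a gripper value outside its range is refused whole. The fingers move at their own pace and stop on an object; the grip force is fixed at half the most. Time passes only in rows, so rows that do not move let the fingers close. It gives the time, the measured TCP pose, the force, the opening and the grip force at its end, in the units of the state.
- r.observe(): the state, without advancing time (a new reading comes with each control period).
- read_camera(name): name is "scene" or "top" or "wrist"; returns the picture (400x640x3 uint8, red, green, blue); there is no depth.
- camera_model(name): a dict with "mtx" (3x3 intrinsics, pixels), "eye" and "rotation" of the camera in the world. Camera axes: x right, y down, z forward; pixel columns grow to the right and rows downward; lengths in mm; the calibration is good to about 2 mm. A picture is of the moment at which its call begins: read the wrist's pose just before it. camera_model takes no time and is no camera call; for the wrist camera it gives the pose at the moment of the call.
- r.close_job(): hands the job in; it is judged then, once.
The state is a dict: "t": time; "qpos": joint angles; "qvel": joint speeds; "effort": joint torques, N m; "tool_pos": TCP position; "tool_rot": TCP orientation; "ft_force": force on the tool from outside, world axes, zero at the start; "torque": the same for the moment, N m; "width": opening from 0.0 (shut) to 1.0 (fully open); "grasp_force": force on a finger pad.
Only numpy, scipy, OpenCV 4.12 (cv2) and the standard library are available. Lean on these libraries where they do the work, as an engineer would, in place of code of your own. Each camera call takes 0.05 s, during which the arm holds its last target. There are 200 camera calls.

## Working session

There is one attempt and no reset: what is moved stays moved. The work goes in short steps, Python scripts to look and compute and a shell command to move; the robot and the scene stay as the last step left them, time stands still between calls to the robot, and variables do not carry over. Pictures are saved under pics/ and viewed, at most 10 in all, crops included, and the job is handed in when it is done.

```bash
mkdir -p pics; ls; python3 - <<'E'
from plant import r, read_camera, camera_model
import cv2, numpy as np
for n in ("scene","top"):
    im=read_camera(n); cv2.imwrite(f"pics/{n}0.png",im[...,::-1]); m=camera_model(n)
    print(n,np.round(m["mtx"],1).tolist(),np.round(m["eye"],1),np.round(m["rotation"],3).tolist())
o=r.observe(); print(o["t"],o["tool_pos"],o["tool_rot"],o["width"])
E
```

```text
pics
scene [[406.7, 0.0, 320.7], [0.0, 406.7, 193.9], [0.0, 0.0, 1.0]] [-144.6  350.3  438.1] [-1.972, 0.006, -2.045]
top [[416.2, 0.0, 313.7], [0.0, 416.2, 196.6], [0.0, 0.0, 1.0]] [ 401.9  -10.5 1008.5] [-2.978, 0.018, -1.6]
0.1 [157.59478403 552.72730338 203.46311225] [-3.14053935e+00 -1.59559265e-04  2.86380607e+00] 1.0028627391340412
```

View pics/scene0.png

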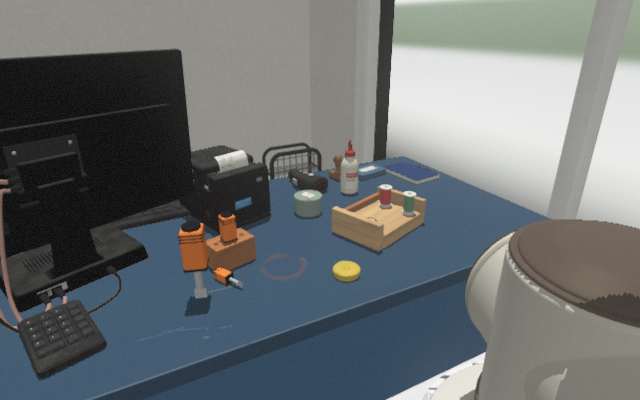

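View pics/top0.png

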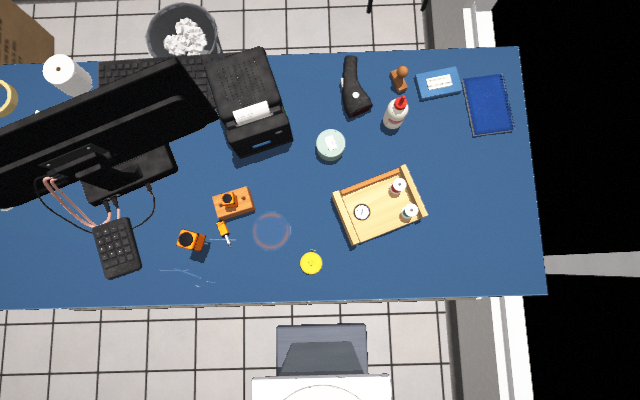

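```bash
cat > h.py <<'E'
from plant import r, read_camera, camera_model
import cv2, numpy as np
from scipy.spatial.transform import Rotation as Ro
def cam(n):
    m=camera_model(n); return np.array(m["mtx"]),np.array(m["eye"]),Ro.from_euler("xyz",m["rotation"]).as_matrix()
def proj(n,p,c=None):
    K,e,R=c or cam(n); q=(np.atleast_2d(p)-e)@R@K.T; return q[:,:2]/q[:,2:]
def ray(n,uv,z,c=None):
    K,e,R=c or cam(n); uv=np.atleast_2d(uv).astype(float); d=np.c_[uv,np.ones(len(uv))]@np.linalg.inv(K).T@R.T
    return e+d*((z-e[2])/d[:,2])[:,None]
E
python3 - <<'E'
from h import *
o=r.observe()
for n in("scene","top"): print(n,proj(n,[[0,0,0],o["tool_pos"],[400,0,0],[400,300,0]]).round())
for nm,uv,z in(("tin",(331,145),46),("tape",(311,263),15),("cam",(362,212),30),("drvmid",(230,198),105),("drvbig",(186,240),0),("small",(223,233),0)): print(nm,ray("top",uv,z).round())
for nm,uv,z in(("tin",(308,197),46),("tape",(346,270),15),("cam",(371,220),30),("drvmid",(228,216),105),("small",(228,278),0),("big",(193,227),100)): print(nm,ray("scene",uv,z).round())
im=cv2.imread("pics/top0.png"); a=cv2.resize(im[180:260,160:260],None,fx=6,fy=6,interpolation=2)
b=cv2.imread("pics/scene0.png")[200:310,165:265]; b=cv2.resize(b,None,fx=4,fy=4,interpolation=2)
cv2.imwrite("pics/crop1.png",np.hstack([cv2.resize(a,(420,336)),cv2.resize(b,(336,370))[:336]]))
E
```

```text
scene [[ 553.  464.]
 [-184.  432.]
 [ 356.  275.]
 [ 193.  325.]]
top [[322. 448.]
 [ 18. 410.]
 [317. 266.]
 [192. 270.]]
tin [[685. -43.  46.]]
tape [[408.  13.  15.]]
cam [[ 524. -111.   30.]]
drvmid [[555. 186. 105.]]
drvbig [[473. 315.   0.]]
small [[487. 225.   0.]]
tin [[677. -34.  46.]]
tape [[402.  20.  15.]]
cam [[ 528. -118.   30.]]
drvmid [[543. 195. 105.]]
small [[501. 216.   0.]]
big [[538. 260. 100.]]
```

View pics/crop1.png

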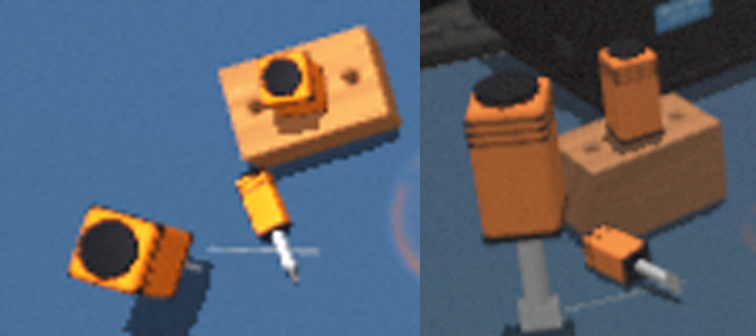

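Candidates in the top picture are the big one at (186,240), standing on its tip, the small one at (223,233), lying on the counter, and the middle one at (230,198), upright in the wooden block. The middle one is meant because it is mid-sized and stands in the block's hole. The crop confirms this, and it also shows the block with two smaller holes beside the driver. I'll move over it for a closer look.

```bash
python3 -m creep '{"jaw":[1,1,1,1,1,1,1,1,1,1,1,1],"dp":[[0,0,0.9],[0,0,0.9],[0,0,0.9],[0.7,-0.7,0],[0.7,-0.7,0],[0.7,-0.7,0],[0.7,-0.7,0],[0.7,-0.7,0],[0.7,-0.7,0],[0.7,-0.7,0],[0.7,-0.7,0],[0.7,-0.7,0]],"turn":[0,0,0,0,0,0,0,0,0,0,0,0]}'; python3 -c "
from h import *
for i in range(1):
  print(cam('wrist')[1:]); print(r.observe()['qpos'])"
```

```text
t: 1.1
tool_pos: [410.6, 299.2, 311.9]
tool_rot: [-3.141, -0.0, 2.864]
ft_force: [0.1, 0.3, -0.3]
width: 1.001
grasp_force: 0.0
(array([345.61156699, 317.54395089, 481.58044004]), array([[ 0.27418263,  0.92581621,  0.26016962],
       [ 0.96167662, -0.26356357, -0.07557992],
       [-0.00140188,  0.27092174, -0.96260036]]))
[ 4.78005277e-01 -3.53758166e-03  1.38754162e+00 -2.70722807e-05
  1.75776282e+00 -8.15066019e-01]
```

```bash
python3 -m creep '{"jaw":[1,1,1,1,1],"dp":[[0.6,-0.75,0],[0.6,-0.75,0],[0.6,-0.75,0],[0.6,-0.5,0],[0,0,0]],"turn":[0,0,0,0,0]}'; python3 - <<'E'
from h import *
c=cam("wrist"); im=read_camera("wrist"); cv2.imwrite("pics/w1.png",im[...,::-1])
np.savez("w1.npz",K=c[0],e=c[1],R=c[2]); print(proj(0,[[548,190,105],[548,190,50]],c))
E
```

```text
t: 1.52
tool_pos: [508.7, 187.1, 310.7]
tool_rot: [-3.14, -0.001, 2.86]
ft_force: [-0.5, -0.6, -0.7]
width: 1.0
grasp_force: 0.0
[[329.51945797 198.51197218]
 [328.11581243 187.25337791]]
```

View pics/w1.png

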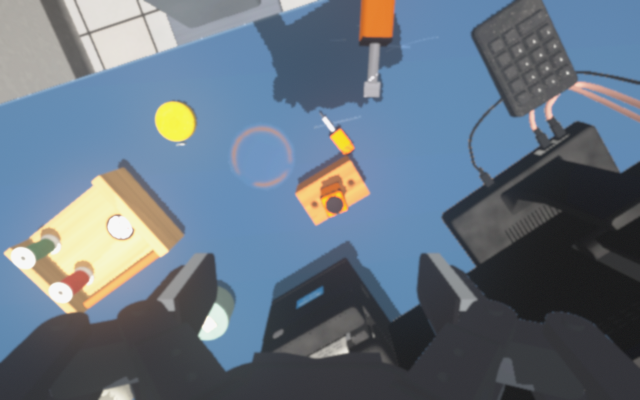

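The wrist picture shows the block at (333,190) with the driver's black cap at (334,205). The cam is at (120,228), the tin at (215,310), and the printer sits just beyond the block. I'll measure the block and cap with masks.

```bash
cat > blk.py <<'E'
from h import *
def blk(im,c,roi):
    hsv=cv2.cvtColor(im,cv2.COLOR_BGR2HSV); x0,y0,x1,y1=roi
    m=cv2.inRange(hsv,(3,60,60),(22,255,255)); s=np.zeros_like(m); s[y0:y1,x0:x1]=m[y0:y1,x0:x1]
    n,l,st,ce=cv2.connectedComponentsWithStats(s)
    for i in range(1,n):
        if st[i,4]>200:
            print("comp",st[i],ce[i].round(1)); p=np.argwhere(l==i)[:,::-1]
            w=ray(0,p,50,c)[:,:2].astype(np.float32); print(" rect@50",cv2.minAreaRect(w))
            print(" hsv",np.median(hsv[l==i],0))
E
python3 - <<'E'
from blk import *
d=np.load("w1.npz"); c=(d["K"],d["e"],d["R"]); im=cv2.imread("pics/w1.png")
blk(im,c,(290,155,375,235))
g=cv2.cvtColor(im,cv2.COLOR_BGR2GRAY); q=np.argwhere(g[190:222,318:350]<50)[:,::-1]+[318,190]; print(len(q),q.mean(0),ray(0,q.mean(0),105,c))
print(im[160:235:6,334].tolist()); a=cv2.resize(im[145:240,285:385],None,fx=6,fy=6,interpolation=2)
cv2.imwrite("pics/w1c.png",a)
E
```

```text
comp [ 295  155   75   70 2678] [331.4 189.1]
 rect@50 ((554.898193359375, 192.59152221679688), (63.88455581665039, 86.23766326904297), 16.945219039916992)
 hsv [ 16. 129. 245.]
0 [nan nan] [[nan nan nan]]
[[111, 94, 98], [79, 103, 152], [127, 208, 247], [85, 119, 177], [59, 110, 201], [60, 104, 186], [72, 118, 212], [103, 97, 111], [99, 93, 106], [103, 156, 242], [183, 143, 115], [182, 143, 114], [180, 143, 112]]<stdin>:4: RuntimeWarning: Mean of empty slice.
  ret = um.true_divide(
```

View pics/w1c.png

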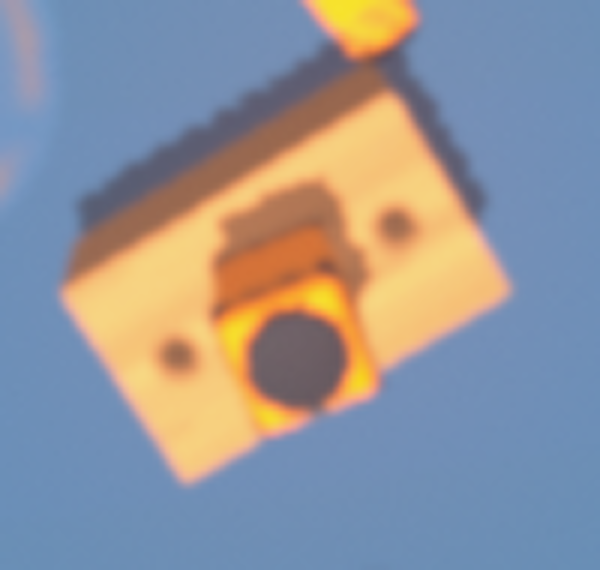

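```bash
python3 - <<'E'
from h import *
d=np.load("w1.npz"); c=(d["K"],d["e"],d["R"])
f=lambda l:np.array(l)/6+[285,145]-[.4,.4]
b=ray(0,f([(62,290),(388,90),(512,292),(187,485)]),50,c)[:,:2]; print(b.round(1),b.mean(0))
e=np.roll(b,-1,0)-b; print(np.hypot(*e.T),np.degrees(np.arctan2(e[:,1],e[:,0])))
h=ray(0,f([(215,318),(345,274),(380,382),(262,437)]),105,c)[:,:2]; print(h.round(1),h.mean(0))
e=np.roll(h,-1,0)-h; print(np.hypot(*e.T),np.degrees(np.arctan2(e[:,1],e[:,0])))
print("cap",ray(0,f([(297,360)]),105,c))
print("holes",ray(0,f([(177,355),(397,226)]),50,c))
print("hole-mid",ray(0,f([(177,355),(397,226)]),50,c).mean(0))
E
```

```text
[[543.3 146. ]
 [520.5 225.8]
 [571.1 240.6]
 [594.5 159.7]] [557.32799632 193.02519407]
[83.00334414 52.74710227 84.268589   52.9759884 ] [ 105.95734224   16.32397598  -73.89181943 -165.04576199]
[[544.  180.2]
 [542.6 206.5]
 [565.3 207.4]
 [569.7 182.4]] [555.40264102 194.12740592]
[26.25928483 22.72216331 25.36835365 25.78690842] [  93.25046751    2.34881567  -79.82705802 -175.15333135]
cap [[556.5214122  193.13178731 105.        ]]
holes [[564.54129874 166.05950974  50.        ]
 [549.75538938 220.15907367  50.        ]]
hole-mid [557.14834406 193.10929171  50.        ]
```

Block corners measure 83 x 53 mm, as given. The hole is at about (557,193), which agrees with both the cap and the midpoint of the two small holes. I'll grasp with the fingers closing along about 95° (world y).

```bash
python3 -m creep '{"jaw":[1,1,1,1,1,1,1,1,1,1,1],"dp":[[0.6,0.07,0],[0.6,0.08,0],[0,0,0],[0,0,-0.9],[0,0,-0.9],[0,0,-0.9],[0,0,-0.9],[0,0,0],[0,0,0],[0,0,0],[0,0,0]],"turn":[0.15,0.15,0.16,0,0,0,0,0,0,0,0]}'; python3 - <<'E'
from h import *
im=read_camera("wrist"); cv2.imwrite("pics/w2.png",im[...,::-1]); c=cam("wrist"); np.savez("w2.npz",K=c[0],e=c[1],R=c[2]); print(proj(0,[[557,193,105]],c), r.observe()["tool_pos"])
im2=cv2.imread("pics/w2.png"); u=proj(0,[[557,193,105]],c)[0].astype(int); print(u)
x0=max(0,u[0]-90);y0=max(0,u[1]-90)
cv2.imwrite("pics/w2c.png",cv2.resize(im2[y0:y0+150,x0:x0+180],None,fx=4,fy=4,interpolation=2)); print(x0,y0)
E
```

```text
t: 2.48
tool_pos: [554.6, 197.4, 170.8]
tool_rot: [3.141, 0.004, -3.058]
ft_force: [-0.3, 0.5, 1.2]
width: 1.0
grasp_force: 0.0
[[311.69342913 203.88663787]] [554.55854355 197.31216102 170.52293071]
[311 203]
221 113
```

View pics/w2c.png

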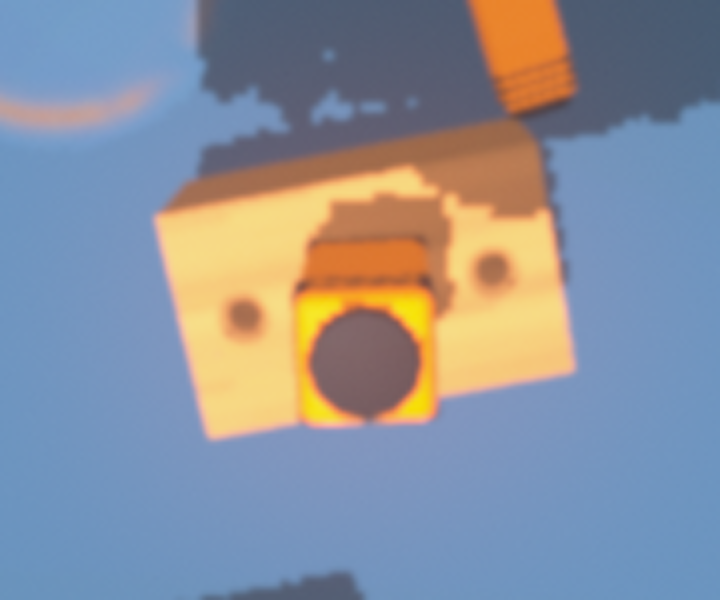

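The handle is square to the tool, with the cap at about (312,202).

```bash
python3 - <<'E'
from h import *
d=np.load("w2.npz"); c=(d["K"],d["e"],d["R"])
print(ray(0,np.array([(365,356),(297,288),(436,288),(300,425),(436,424)])/4+[220.6,112.6],105,c))
print(ray(0,np.array([(155,215),(545,125),(575,372),(210,438)])/4+[220.6,112.6],50,c))
h=ray(0,np.array([(245,316),(491,269)])/4+[220.6,112.6],50,c);print(h.mean(0))
E
```

```text
[[555.26817414 192.9766556  105.        ]
 [543.676956   179.88689831 105.        ]
 [541.61578518 204.60165627 105.        ]
 [569.42106575 182.12313041 105.        ]
 [567.15012034 206.995364   105.        ]]
[[543.37182294 145.53720205  50.        ]
 [517.0760927  227.5966325   50.        ]
 [571.15670226 240.63566792  50.        ]
 [593.63037199 159.87446565  50.        ]]
[556.79532369 192.82361603  50.        ]
```

```bash
python3 -m creep '{"jaw":[1,1,1,1,1,1,0,0,0,0,0,0],"dp":[[0.04,-0.11,0],[0,0,-0.8],[0,0,-0.8],[0,0,-0.7],[0,0,-0.3],[0,0,0],[0,0,0],[0,0,0],[0,0,0],[0,0,0],[0,0,0],[0,0,0]],"turn":[0.02,0,0,0,0,0,0,0,0,0,0,0]}'; python3 -m creep '{"jaw":[0,0,0,0,0,0],"dp":[[0,0,0],[0,0,0],[0,0,0],[0,0,0],[0,0,0],[0,0,0]],"turn":[0,0,0,0,0,0]}'
```

```text
t: 3.53
tool_pos: [555.9, 192.8, 65.2]
tool_rot: [3.141, 0.002, -3.043]
ft_force: [-2.0, 0.4, 8.2]
width: 0.281
grasp_force: 58.7
t: 4.03
tool_pos: [555.9, 192.8, 65.2]
tool_rot: [3.141, 0.002, -3.043]
ft_force: [-1.8, 0.5, 8.0]
width: 0.281
grasp_force: 58.7
```

Gripped. With the handle on the block, driver_grip is TCP z + 9.8. Lifting.

```bash
python3 -m creep '{"jaw":[0,0,0,0,0,0,0,0],"dp":[[0,0,0.3],[0,0,0.6],[0,0,0.8],[0,0,0.8],[0,0,0.8],[0,0,0.8],[0,0,0.3],[0,0,0]],"turn":[0,0,0,0,0,0,0,0]}'; python3 - <<'E'
from h import *
im=read_camera("wrist"); cv2.imwrite("pics/w3.png",im[...,::-1]); c=cam("wrist"); np.savez("w3.npz",K=c[0],e=c[1],R=c[2])
s=read_camera("scene")[...,::-1]; t=read_camera("top")[...,::-1]; tp=r.observe()["tool_pos"]; print(tp)
u=proj("scene",[tp+[0,0,-30]])[0].astype(int); print(u)
cr=lambda im,x,y,w,h,k:cv2.resize(im[max(0,y-h):y+h,max(0,x-w):x+w],None,fx=k,fy=k,interpolation=2)
a=cr(s,u[0],u[1],50,50,4); b=im[100:300,60:560,::-1]
b=cv2.resize(b,(750,300)) if 0 else b
v=proj(0,[[524,-112,30]],c)[0]; print(v)
cv=np.zeros((600,800,3),np.uint8); cv[:400,:400]=a[:400,:400]; cv[400:600,:500]=b; cv2.imwrite("pics/m3.png",cv)
E
```

```text
t: 4.7
tool_pos: [556.2, 192.7, 244.3]
tool_rot: [3.141, 0.006, -3.043]
ft_force: [-0.0, -0.8, -0.6]
width: 0.28
grasp_force: 59.3
[554.91999613 192.42382901 239.07084591]
[221 160]
[ 42.57807087 109.67238018]
```

View pics/m3.png

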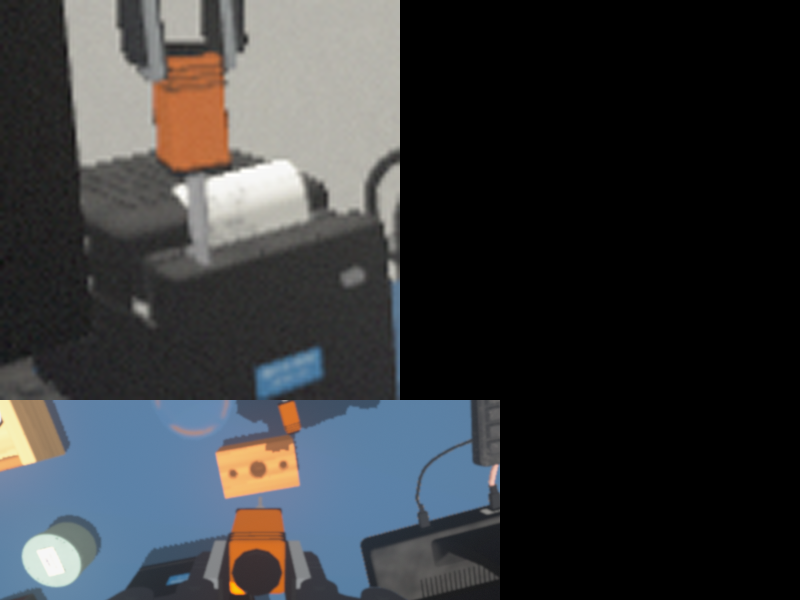

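The hole at (318,169 in the full frame) is now empty, and the driver hangs upright in the jaws. The blade's orientation isn't clear yet. Moving beside the cam to measure it.

```bash
python3 -m creep '{"jaw":[0,0,0,0,0,0,0,0,0],"dp":[[-0.1,-0.6,0],[-0.12,-0.9,0],[-0.12,-0.9,0],[-0.12,-0.9,0],[-0.12,-0.9,0],[-0.12,-0.9,0],[-0.1,-0.45,0],[0,0,0],[0,0,0]],"turn":[0,0,0,0,0,0,0,0,0]}'; python3 - <<'E'
from h import *
c=cam("wrist"); im=read_camera("wrist"); cv2.imwrite("pics/w4.png",im[...,::-1]); np.savez("w4.npz",K=c[0],e=c[1],R=c[2])
s=read_camera("scene")[...,::-1]; cv2.imwrite("pics/s4.png",s); tp=r.observe()["tool_pos"]; print(tp)
u=proj("scene",[tp+[0,0,-45]])[0].astype(int); v=proj(0,[[524,-112,30]],c)[0].astype(int); print(u,v)
cv=np.zeros((600,800,3),np.uint8)
a=s[u[1]-20:u[1]+20,u[0]-20:u[0]+20]; cv[:240,:240]=cv2.resize(a,(240,240),interpolation=2)
cv[:400,250:800]=cv2.resize(im[max(0,v[1]-80):v[1]+80,max(0,v[0]-110):max(0,v[0]-110)+220,::-1],(550,400),interpolation=2)
cv[400:,:]=cv2.resize(im[:, :, ::-1],(320,200))[:200].repeat(1,0) if 0 else 0
cv[400:600,:320]=cv2.resize(im[...,::-1],(320,200))
cv2.imwrite("pics/m4.png",cv)
E
```

```text
t: 5.6
tool_pos: [522.7, -30.3, 238.8]
tool_rot: [3.141, -0.002, -3.045]
ft_force: [-0.1, 0.4, -1.5]
width: 0.283
grasp_force: 59.3
[523.12722548 -28.91081909 239.15476667]
[338 155] [245 160]
```

View pics/m4.png

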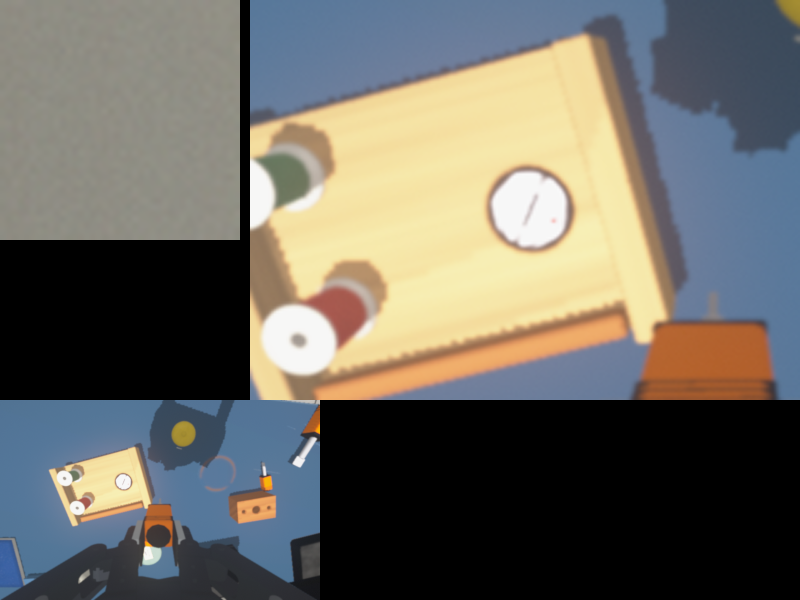

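The rack's top edge runs along crop (250,125)–(585,38). The cam disc is at crop (530,208), wrist px about (347,163), with the slot running along (518,238)–(543,180) and the red dot at (553,220). Measuring these now.

```bash
python3 - <<'E'
from h import *
d=np.load("w4.npz"); c=(d["K"],d["e"],d["R"]); im=cv2.imread("pics/w4.png"); print(c[0][0])
f=lambda l:np.array(l)/2.5+[134.7,79.7]
hsv=cv2.cvtColor(im,cv2.COLOR_BGR2HSV); S=hsv[...,1].astype(int); V=hsv[...,2]
m=np.zeros(V.shape,np.uint8); m[140:186,325:372]=((S<45)|(V<130))[140:186,325:372]*255
cs=max(cv2.findContours(m,0,1)[0],key=cv2.contourArea); el=cv2.fitEllipse(cs); print("ellipse",el,cv2.contourArea(cs))
w=ray(0,cs[:,0],30.5,c)[:,:2].astype(np.float32); print("cam",cv2.minEnclosingCircle(w),cv2.fitEllipse(w))
cc=cv2.fitEllipse(w)[0]
P=np.argwhere(np.ones((50,50)))[:,::-1]+[322,138]; W=ray(0,P,30.5,c)[:,:2]; rr=np.hypot(*(W-cc).T)
k=rr<11; g=V[P[k][:,1],P[k][:,0]].astype(float); wt=np.clip(240-g,0,None); print(int(g.max()),int(g.min()))
X=W[k]; mu=(wt[:,None]*X).sum(0)/wt.sum(); C=(wt[:,None,None]*((X-mu)[:,:,None]*(X-mu)[:,None,:])).sum(0)/wt.sum()
ev,V2=np.linalg.eigh(C); print("slot mid",mu,"ang",np.degrees(np.arctan2(*V2[::-1,1])),ev)
# rack edges
pts=f([(250,125),(585,38),(675,340),(637,342),(555,45)]); q=ray(0,pts[:2],30,c); print("edge",q,np.degrees(np.arctan2(*(q[1]-q[0])[1::-1])))
q=ray(0,f([(558,45),(638,342),(605,38),(676,335)]),60,c)[:,:2]; print("panel",q.round(1)); 
for a,b in((0,1),(2,3)): print(np.degrees(np.arctan2(*(q[a]-q[b])[::-1])))
print("tip",proj(0,[[522.7,-29.5,179],[522.7,-29.5,192],[522.7,-36.5,179],[522.7,-22.5,179]],c))
y0=188; cv2.imwrite("pics/t4.png",cv2.resize(im[180:220,400:440],(480,480),interpolation=2))
E
```

```text
[338.16273035   0.         316.72594048]
ellipse ((326.9104309082031, 140.00123596191406), (0.08548779785633087, 1.393612027168274), 93.51634216308594) 1.0
cam ((491.1827697753906, -16.114715576171875), 4.426426887512207) ((478.6192321777344, 113.73990631103516), (0.13798530399799347, 32.54438781738281), 5.771023750305176)Traceback (most recent call last):
  File "<stdin>", line 10, in <module>
    return umr_maximum(a, axis, None, out, keepdims, initial, where)
ValueError: zero-size array to reduction operation maximum which has no identity
```

The crop has a 250 px offset that I missed, so the cam is at wrist px (247,163). Redoing the measurement.

```bash
cat > rk.py <<'E'
from h import *
def camfit(im,c,u0,z=30.5,h=26):
    """im BGR; cam disc near pixel u0 -> centre, slot angle (deg, world)"""
    hsv=cv2.cvtColor(im,cv2.COLOR_BGR2HSV); S=hsv[...,1].astype(int); V=hsv[...,2].astype(int)
    x,y=map(int,u0); m=np.zeros(V.shape,np.uint8); sl=np.s_[y-h:y+h,x-h:x+h]; m[sl]=((S<60)|(V<130))[sl]*255
    cs=max(cv2.findContours(m,0,1)[0],key=cv2.contourArea)
    w=ray(0,cs[:,0],z,c)[:,:2].astype(np.float32); E=cv2.fitEllipse(w); cc=np.array(E[0]); print("cam",E,cv2.minEnclosingCircle(w),"px",cv2.fitEllipse(cs)[0])
    P=np.argwhere(np.ones((2*h,2*h)))[:,::-1]+[x-h,y-h]; W=ray(0,P,z,c)[:,:2]; k=np.hypot(*(W-cc).T)<11
    g=V[P[k][:,1],P[k][:,0]].astype(float); wt=np.clip(np.median(g)-15-g,0,None)
    X=W[k]; mu=(wt[:,None]*X).sum(0)/wt.sum(); D=X-mu; C=(wt[:,None]*D).T@D/wt.sum(); ev,U=np.linalg.eigh(C)
    print("slot mid",mu,"ang",np.degrees(np.arctan2(U[1,1],U[0,1])),"ev",ev,"V",g.min(),np.median(g))
E
python3 - <<'E'
from rk import *
d=np.load("w4.npz"); c=(d["K"],d["e"],d["R"]); im=cv2.imread("pics/w4.png")
f=lambda l:(np.array(l)-[250,0])/2.5+[134.7,79.7]
camfit(im,c,(247,163))
e=ray(0,f([(518,238),(543,180)]),30.5,c)[:,:2]; print("slot by eye",e,e.mean(0),np.degrees(np.arctan2(*(e[1]-e[0])[::-1])))
q=ray(0,f([(250,125),(553,46)]),30,c); print("edge",q,np.degrees(np.arctan2(*(q[1]-q[0])[1::-1])))
q=ray(0,f([(555,45),(638,342),(585,38),(676,325)]),60,c)[:,:2]; print("panel",q.round(1)); 
for a,b in((0,1),(2,3)): print(np.degrees(np.arctan2(*(q[b]-q[a])[::-1])))
print("tip",proj(0,[[522.7,-29.5,179],[522.7,-29.5,192],[522.7,-36.5,179],[522.7,-22.5,179]],c))
cv2.imwrite("pics/t4.png",np.hstack([cv2.resize(im[180:220,300:340],(400,400),interpolation=2),cv2.resize(im[143:183,227:267],(400,400),interpolation=2)]))
E
```

```text
cam ((526.5264282226562, -110.11292266845703), (34.97160339355469, 35.51568603515625), 45.205955505371094) ((526.4901123046875, -110.15785217285156), 18.20973777770996) px (246.69012451171875, 163.21530151367188)
slot mid [ 526.16068213 -109.91009919] ang 160.68081757496597 ev [ 0.19936438 15.25483229] V 205.0 247.0
slot by eye [[ 540.24921771 -115.00818974]
 [ 512.77077738 -104.86774185]] [ 526.50999754 -109.9379658 ] 159.74428124504536
edge [[ 501.09662415 -234.30972864   30.        ]
 [ 454.97307491 -103.2714068    30.        ]] 109.39131375062205
panel [[454.6 -97.3]
 [574.6 -55.4]
 [450.8 -85.6]
 [565.3 -39.6]]
19.242587842622793
21.88781320358433
tip [[318.96599406 203.89772881]
 [319.08119316 209.36097149]
 [309.11326754 202.98143936]
 [328.80404605 204.81265356]]
```

View pics/t4.png

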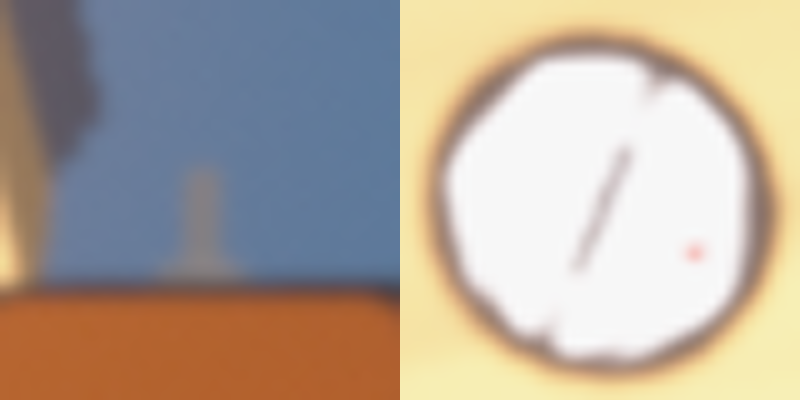

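The blade shows edge-on (thin) at px (320,197), so its width lies along tool x. The cam is at (526.4,-110), the slot at about -19.7° world and the rack at about 19.4°. I need a turn of -25.2°, then go to hover.

```bash
python3 -m creep '{"jaw":[0,0,0,0,0,0,0,0,0,0,0],"dp":[[0.02,-0.4,0],[0.02,-0.6,0],[0.02,-0.6,0],[0.02,-0.4,0],[0,0,0],[0,0,-0.7],[0,0,-0.9],[0,0,-0.9],[0,0,-0.5],[0,0,0],[0,0,0]],"turn":[-0.14,-0.14,-0.14,-0.14,0,0,0,0,0,0,0]}'; cat > look.py <<'E'
from rk import *
import sys
n=sys.argv[1]; c=cam("wrist"); tp=r.observe(); im=read_camera("wrist")[...,::-1]; cv2.imwrite(f"pics/{n}.png",im); np.savez(f"{n}.npz",K=c[0],e=c[1],R=c[2])
print(tp["t"],tp["tool_pos"],tp["tool_rot"],tp["ft_force"]); u=proj(0,[[526.4,-110,30.5]],c)[0].astype(int); print(u)
t=tp["tool_pos"]; print("tip px",proj(0,[t-[0,0,60.2]],c)); x,y=u-[50,45]; print("crop",x,y,"x6")
cv2.imwrite(f"pics/{n}c.png",cv2.resize(im[y:y+80,x:x+100],None,fx=6,fy=6,interpolation=2))
E
python3 look.py w5
```

```text
t: 6.62
tool_pos: [526.4, -108.3, 119.8]
tool_rot: [3.142, -0.002, 2.803]
ft_force: [0.3, 0.2, 0.3]
width: 0.281
grasp_force: 59.2
6.6167 [ 526.40363795 -108.31984192  119.80461397] [ 3.14152877e+00 -1.67346040e-03  2.80257959e+00] [0.30625417 0.17178657 0.31368313]
[315 193]
tip px [[317.3266726  203.26667688]]
crop 265 148 x6
```

View pics/w5c.png

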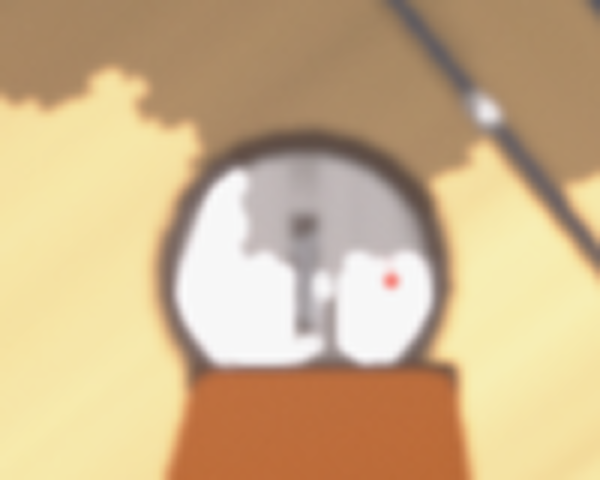

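Slot at px x≈315 (crop 303), vertical; blade end at px x≈319.5 (crop 328), so the blade is off to the right. I've now used all ten pictures, so from here I work from pixel profiles only.

```bash
cat > prof.py <<'E'
from h import *
def load(n):
    d=np.load(n+".npz"); return (d["K"],d["e"],d["R"]),cv2.imread(f"pics/{n}.png")
E
python3 - <<'E'
from prof import *
c,im=load("w5"); g=im.min(2)
print("cols",list(range(300,340,1)))
for y in range(170,214,2): print(y,g[y,304:336].tolist())
f=lambda l:np.array(l)/6+[264.6,147.6]
s=ray(0,f([(303,215),(303,335)]),30.5,c); print(s,np.degrees(np.arctan2(*(s[1]-s[0])[1::-1])))
t=ray(0,f([(329,330)]),59.6,c); R=c[2][:,0]; print("right",R); tp=np.array([526.4,-108.3,59.6])
print("slot lat",(s-tp)@R-0*s[:,0],"blade lat",(t-tp)@R)
E
```

```text
cols [300, 301, 302, 303, 304, 305, 306, 307, 308, 309, 310, 311, 312, 313, 314, 315, 316, 317, 318, 319, 320, 321, 322, 323, 324, 325, 326, 327, 328, 329, 330, 331, 332, 333, 334, 335, 336, 337, 338, 339]
170 [97, 94, 92, 88, 86, 82, 79, 77, 75, 74, 74, 74, 73, 72, 74, 76, 79, 83, 86, 89, 92, 94, 99, 102, 103, 104, 104, 104, 104, 104, 103, 104]
172 [77, 74, 71, 71, 71, 72, 74, 75, 78, 79, 80, 79, 79, 79, 79, 77, 75, 71, 71, 69, 70, 73, 78, 84, 90, 96, 100, 103, 104, 103, 104, 103]
174 [80, 80, 87, 102, 118, 129, 135, 140, 144, 144, 142, 141, 140, 141, 145, 144, 137, 128, 117, 104, 90, 78, 74, 70, 70, 74, 81, 90, 97, 101, 103, 104]
176 [193, 185, 170, 172, 178, 182, 181, 180, 176, 168, 163, 160, 160, 165, 173, 180, 181, 181, 177, 171, 161, 146, 128, 106, 85, 74, 70, 72, 80, 89, 96, 101]
178 [246, 239, 209, 189, 186, 185, 183, 182, 179, 173, 169, 167, 167, 170, 176, 181, 183, 184, 184, 182, 181, 180, 177, 166, 146, 121, 95, 77, 71, 71, 80, 92]
180 [241, 219, 195, 186, 186, 185, 184, 182, 180, 177, 175, 174, 173, 174, 178, 181, 183, 185, 184, 182, 181, 182, 182, 183, 180, 170, 150, 121
[... 2093 characters left out ...]
, 241, 246, 247, 247, 247, 246, 246, 243, 223, 169, 119, 96, 96]
208 [202, 210, 213, 213, 213, 213, 212, 210, 205, 195, 181, 158, 129, 109, 100, 97, 96, 98, 104, 123, 156, 186, 191, 182, 177, 174, 151, 115, 87, 76, 75, 78]
210 [71, 71, 69, 70, 70, 69, 70, 70, 70, 68, 68, 65, 65, 64, 65, 64, 64, 64, 64, 65, 65, 66, 67, 66, 64, 65, 64, 63, 63, 63, 62, 62]
212 [62, 62, 62, 63, 64, 63, 62, 63, 63, 62, 63, 63, 62, 63, 62, 62, 61, 62, 62, 62, 62, 61, 61, 61, 62, 60, 61, 61, 60, 60, 62, 60]
[[ 518.54952202 -107.39262361   30.5       ]
 [ 533.97604121 -112.85477048   30.5       ]] -19.497788505910094
right [ 0.33254843  0.94308542 -0.00119938]
slot lat [-1.72002882 -1.74123519] blade lat [1.4741646]
```

The blade needs to move 3.2 mm sideways, (-1.07, -3.03); the angle already agrees to about 0.2°. I'll shift, go down to about 7 mm above the disc and measure again.

```bash
python3 -m creep '{"jaw":[0,0,0,0,0],"dp":[[-0.027,-0.076,0],[0,0,-0.3],[0,0,-0.25],[0,0,0],[0,0,0]],"turn":[0,0,0,0,0]}'; python3 look.py w6; python3 - <<'E'
from prof import *
c,im=load("w5"); t=ray(0,[[319.5,197]],59.6,c); R=c[2][:,0]; print("blade end fore-aft", (t-[526.4,-108.3,59.6])@np.r_[R[1],-R[0],0])
c,im=load("w6"); g=im.min(2)
for y in range(168,214,2): print(y,g[y,300:332].tolist())
E
```

```text
t: 7.08
tool_pos: [525.0, -112.4, 97.3]
tool_rot: [-3.142, -0.001, 2.8]
ft_force: [0.7, -0.4, -0.9]
width: 0.281
grasp_force: 59.3
7.0833 [ 525.01063122 -112.41060486   97.29406833] [-3.14151871e+00 -1.32065281e-03  2.80025154e+00] [ 0.71450064 -0.3967458  -0.91954663]
[321 201]
tip px [[317.33465872 203.22286657]]
crop 271 156 x6
blade end fore-aft [-4.59124834]
168 [97, 98, 97, 97, 98, 96, 97, 96, 97, 96, 96, 96, 96, 95, 95, 94, 94, 94, 94, 95, 93, 95, 95, 95, 95, 95, 96, 97, 96, 96, 97, 97]
170 [98, 97, 97, 97, 97, 97, 96, 97, 96, 95, 95, 95, 95, 93, 93, 94, 93, 94, 94, 95, 95, 95, 95, 95, 95, 95, 96, 96, 97, 97, 96, 96]
172 [97, 97, 97, 96, 96, 96, 95, 96, 95, 95, 94, 94, 93, 94, 93, 93, 95, 95, 94, 96, 96, 96, 95, 96, 96, 97, 96, 96, 97, 97, 97, 96]
174 [96, 96, 96, 95, 96, 96, 95, 95, 94, 94, 93, 93, 92, 93, 92, 90, 87, 86, 86, 86, 86, 86, 86, 86, 88, 89, 91, 92, 93, 94, 95, 96]
176 [96, 96, 96, 95, 96, 94, 94, 93, 91, 88, 85, 81, 78, 74, 70, 66, 61, 59, 58, 59, 59, 59, 58, 58, 59, 61, 64, 66, 68, 74, 78, 82]
178 [96, 96, 95, 94, 92, 89, 86, 80, 72, 66, 62, 58, 56, 57, 58, 59, 
[... 2055 characters left out ...]
 214, 221, 211, 190, 183, 182, 180, 172, 154, 136, 129, 133, 145, 164, 185, 198, 214, 228, 230, 215, 193, 192]
206 [247, 247, 247, 247, 247, 247, 247, 245, 246, 247, 247, 247, 244, 236, 227, 214, 194, 173, 148, 134, 130, 133, 146, 188, 235, 245, 247, 247, 247, 244, 241, 244]
208 [204, 222, 224, 222, 217, 213, 211, 209, 209, 210, 211, 209, 204, 201, 189, 160, 122, 98, 89, 87, 87, 88, 91, 111, 150, 186, 201, 203, 200, 195, 192, 193]
210 [61, 64, 64, 63, 58, 55, 55, 53, 54, 54, 54, 53, 54, 53, 51, 50, 47, 45, 48, 46, 45, 47, 47, 46, 48, 50, 51, 51, 48, 49, 48, 48]
212 [46, 44, 44, 44, 45, 43, 43, 44, 44, 44, 44, 44, 44, 44, 44, 42, 44, 43, 43, 44, 43, 44, 42, 43, 43, 43, 43, 43, 43, 43, 44, 43]
```

```bash
python3 - <<'E'
from prof import *
c,im=load("w6"); R=c[2][:,0]; A=np.r_[R[1],-R[0],0]; o=np.array([525.0,-112.4,0])
for n,uv,z in(("slot",[321.1,193],30.5),("slot end",[321.1,189.5],30.5),("blade",[319.8,204],37),("blade end",[319.8,197],37),("disc top",[321,175.5],30.5)):
    p=ray(0,[uv],z,c)[0]; print(n,p.round(1),"lat",((p-o)@R).round(2),"fore",((p-o)@A).round(2))
g=im.min(2)
for y in range(194,208): print(y,g[y,315:327].tolist())
E
```

```text
slot [ 520.5 -107.9   30.5] lat 2.67 fore -5.76
slot end [ 518.  -107.1   30.5] lat 2.67 fore -8.36
blade [ 526.2 -111.    37. ] lat 1.69 fore 0.61
blade end [ 521.3 -109.3   37. ] lat 1.68 fore -4.53
disc top [ 508.3 -103.7   30.5] lat 2.56 fore -18.64
194 [180, 178, 172, 154, 124, 100, 92, 96, 120, 155, 173, 178]
195 [179, 177, 172, 154, 125, 101, 94, 98, 122, 156, 174, 178]
196 [180, 177, 171, 155, 130, 110, 102, 103, 125, 156, 173, 178]
197 [179, 177, 172, 157, 135, 122, 112, 108, 127, 157, 174, 179]
198 [180, 178, 171, 156, 138, 126, 117, 111, 127, 157, 174, 178]
199 [180, 177, 170, 154, 137, 127, 117, 112, 128, 158, 173, 179]
200 [180, 178, 170, 153, 137, 127, 119, 114, 131, 159, 174, 179]
201 [179, 178, 169, 153, 136, 127, 122, 124, 139, 163, 175, 179]
202 [179, 179, 170, 153, 136, 127, 128, 136, 151, 168, 176, 179]
203 [179, 178, 170, 153, 136, 127, 130, 142, 158, 172, 180, 186]
204 [182, 180, 172, 154, 136, 129, 133, 145, 164, 185, 198, 214]
205 [193, 188, 176, 154, 137, 131, 135, 148, 180, 219, 234, 242]
206 [214, 194, 173, 148, 134, 130, 133, 146, 188, 235, 245, 247]
207 [215, 176, 144, 126, 118, 116, 118, 126, 164, 220, 242, 245]
```

```bash
python3 -m creep '{"jaw":[0,0,0,0],"dp":[[-0.015,0.032,0],[0,0,-0.1],[0,0,0],[0,0,0]],"turn":[0,0,0,0]}'; python3 look.py w7; python3 - <<'E'
from prof import *
c,im=load("w7"); g=im.min(2)
for y in range(184,209): print(y,g[y,312:330].tolist())
E
```

```text
t: 7.47
tool_pos: [524.7, -111.2, 93.8]
tool_rot: [-3.141, -0.0, 2.8]
ft_force: [-0.9, 0.9, -1.1]
width: 0.286
grasp_force: 59.3
7.4667 [ 524.74395993 -111.18611647   93.84631938] [-3.14147720e+00 -2.13994021e-04  2.80039192e+00] [-0.87034959  0.91734665 -1.08964356]
[319 203]
tip px [[317.34120069 203.15196964]]
crop 269 158 x6
184 [176, 179, 178, 177, 173, 166, 159, 156, 156, 157, 162, 171, 177, 178, 177, 173, 167, 158]
185 [181, 181, 180, 178, 175, 168, 162, 160, 159, 159, 165, 173, 178, 180, 180, 180, 178, 175]
186 [182, 181, 180, 178, 175, 169, 165, 162, 162, 162, 167, 174, 178, 179, 180, 180, 180, 178]
187 [182, 181, 180, 178, 175, 171, 168, 166, 165, 165, 170, 175, 179, 180, 180, 180, 179, 178]
188 [182, 181, 180, 178, 176, 173, 170, 168, 168, 168, 171, 176, 178, 179, 180, 180, 179, 178]
189 [182, 180, 180, 178, 177, 174, 172, 172, 171, 171, 173, 177, 178, 179, 180, 180, 179, 178]
190 [182, 180, 180, 179, 177, 174, 173, 171, 171, 172, 174, 178, 179, 179, 180, 180, 179, 178]
191 [182, 181, 180, 178, 174, 168, 163, 162, 162, 165, 170, 175, 178, 180, 181, 180, 178, 177]
192 [182,
[... 893 characters left out ...]
33, 151, 168, 177, 180, 181, 181, 179, 178]
202 [181, 179, 179, 177, 168, 151, 133, 127, 125, 132, 151, 169, 177, 179, 181, 180, 179, 177]
203 [181, 179, 179, 178, 172, 158, 142, 130, 127, 133, 152, 169, 177, 180, 181, 181, 179, 178]
204 [180, 180, 178, 177, 172, 161, 145, 132, 128, 132, 151, 169, 176, 180, 182, 182, 180, 178]
205 [180, 179, 178, 175, 167, 155, 142, 133, 129, 134, 149, 165, 175, 182, 192, 194, 187, 179]
206 [175, 174, 172, 165, 153, 141, 133, 129, 128, 132, 142, 155, 167, 191, 218, 221, 204, 180]
207 [155, 154, 151, 142, 130, 120, 115, 116, 117, 118, 122, 130, 148, 186, 223, 227, 202, 165]
208 [112, 111, 108, 100, 93, 88, 86, 88, 87, 88, 90, 93, 106, 139, 173, 176, 147, 116]
```

The slot is at column 319.5 and the blade at 320.1, about 0.35 mm apart. I'll trim that and enter the slot gently, watching the force.

```bash
python3 -m creep '{"jaw":[0,0,0,0,0],"dp":[[-0.0025,-0.007,0],[0,0,-0.05],[0,0,-0.06],[0,0,0],[0,0,0]],"turn":[0,0,0,0,0]}'
```

```text
t: 7.93
tool_pos: [524.6, -111.5, 89.4]
tool_rot: [-3.142, -0.0, 2.8]
ft_force: [-0.1, -0.3, -1.0]
width: 0.282
grasp_force: 59.3
```

```bash
python3 -m creep '{"jaw":[0,0,0,0],"dp":[[0,0,-0.04],[0,0,0],[0,0,0],[0,0,0]],"turn":[0,0,0,0]}';python3 -m creep '{"jaw":[0,0,0,0],"dp":[[0,0,-0.045],[0,0,0],[0,0,0],[0,0,0]],"turn":[0,0,0,0]}'
```

```text
t: 8.27
tool_pos: [524.7, -111.5, 88.0]
tool_rot: [-3.141, 0.0, 2.8]
ft_force: [0.4, 0.2, -0.7]
width: 0.281
grasp_force: 59.3
t: 8.6
tool_pos: [524.7, -111.5, 86.2]
tool_rot: [-3.141, -0.0, 2.8]
ft_force: [0.5, -0.1, -0.7]
width: 0.28
grasp_force: 59.3
```

The tip is about 4.5 mm down in the slot with no force. Going slightly deeper, then turning clockwise in small steps while watching lateral force and torque.

```bash
python3 -m creep '{"jaw":[0,0,0,0],"dp":[[0,0,-0.018],[0,0,0],[0,0,0],[0,0,0]],"turn":[0,0,0,0]}';python3 -m creep '{"jaw":[0,0,0,0,0],"dp":[[0,0,0],[0,0,0],[0,0,0],[0,0,0],[0,0,0]],"turn":[-0.05,-0.05,-0.05,0,0]}'; python3 -c "
from h import *
o=r.observe();print(o['torque'],o['ft_force'],o['tool_pos'])"
```

```text
t: 8.93
tool_pos: [524.7, -111.5, 85.4]
tool_rot: [-3.141, -0.0, 2.8]
ft_force: [0.5, -0.1, -0.1]
width: 0.283
grasp_force: 59.3
t: 9.35
tool_pos: [524.7, -111.5, 85.5]
tool_rot: [-3.142, -0.0, 2.684]
ft_force: [0.3, -0.0, -0.6]
width: 0.279
grasp_force: 59.3
[ 0.05128796 -0.00652853  0.03895043] [ 0.31886212 -0.0041878  -0.57865104] [ 524.71083215 -111.4870236    85.45020298]
```

```bash
cat > st.py <<'E'
from h import *
o=r.observe();print(o['torque'].round(3),np.degrees(o['tool_rot'][2])-180)
E
python3 -m creep '{"jaw":[0,0,0,0,0,0],"dp":[[0,0,0],[0,0,0],[0,0,0],[0,0,0],[0,0,0],[0,0,0]],"turn":[-0.06,-0.06,-0.06,-0.06,0,0]}'; python3 st.py; python3 -m creep '{"jaw":[0,0,0,0,0,0],"dp":[[0,0,0],[0,0,0],[0,0,0],[0,0,0],[0,0,0],[0,0,0]],"turn":[-0.06,-0.06,-0.06,0,0,0]}'; python3 st.py
```

```text
t: 9.85
tool_pos: [524.7, -111.4, 85.4]
tool_rot: [-3.142, -0.0, 2.496]
ft_force: [-0.9, 1.3, -1.2]
width: 0.282
grasp_force: 59.3
[ 0.32  -0.022  0.04 ] -36.96204431360812
t: 10.35
tool_pos: [524.7, -111.5, 85.4]
tool_rot: [-3.141, -0.0, 2.355]
ft_force: [-0.2, 1.7, -0.6]
width: 0.285
grasp_force: 59.4
[0.333 0.087 0.075] -45.05205533703236
```

```bash
python3 -m creep '{"jaw":[0,0,0,0,0,0],"dp":[[0,0,0],[0,0,0],[0,0,0],[0,0,0],[0,0,0],[0,0,0]],"turn":[-0.06,-0.06,-0.06,0,0,0]}'; python3 st.py; python3 -m creep '{"jaw":[0,0,0,0,0,0],"dp":[[0,0,0],[0,0,0],[0,0,0],[0,0,0],[0,0,0],[0,0,0]],"turn":[-0.06,-0.06,-0.06,0,0,0]}'; python3 st.py
```

```text
t: 10.85
tool_pos: [524.7, -111.5, 85.4]
tool_rot: [-3.141, -0.0, 2.214]
ft_force: [-1.2, 1.4, 0.0]
width: 0.281
grasp_force: 59.5
[0.366 0.212 0.114] -53.16322139739857
t: 11.35
tool_pos: [524.7, -111.5, 85.4]
tool_rot: [-3.141, -0.0, 2.072]
ft_force: [-1.1, 1.8, 0.8]
width: 0.28
grasp_force: 59.4
[0.384 0.28  0.098] -61.266408324525585
```

```bash
python3 -m creep '{"jaw":[0,0,0,0,0,0],"dp":[[0,0,0],[0,0,0],[0,0,0],[0,0,0],[0,0,0],[0,0,0]],"turn":[-0.06,-0.06,-0.06,0,0,0]}'; python3 st.py; python3 look.py w8; python3 - <<'E'
from prof import *
c,im=load("w8"); g=im.min(2)
for y in range(180,209,2): print(y,g[y,306:334].tolist())
E
```

```text
t: 11.85
tool_pos: [524.7, -111.5, 85.4]
tool_rot: [-3.141, -0.0, 1.931]
ft_force: [-1.6, 2.7, 0.7]
width: 0.283
grasp_force: 59.4
[0.457 0.416 0.03 ] -69.37351448496466
11.85 [ 524.65811756 -111.51134748   85.41064629] [-3.14139134e+00 -1.20844089e-04  1.93079641e+00] [-1.55184027  2.70537143  0.71567342]
[318 204]
tip px [[315.86479937 203.25090145]]
crop 268 159 x6
180 [69, 62, 58, 57, 57, 58, 60, 62, 64, 67, 71, 74, 79, 81, 83, 82, 80, 77, 74, 69, 65, 61, 60, 58, 59, 61, 65, 70]
182 [57, 60, 67, 78, 94, 110, 117, 119, 124, 131, 138, 144, 154, 162, 165, 165, 166, 163, 154, 144, 134, 122, 109, 94, 78, 67, 60, 59]
184 [93, 117, 138, 155, 166, 172, 170, 163, 158, 158, 158, 162, 169, 177, 180, 183, 183, 183, 182, 180, 179, 178, 175, 166, 152, 134, 113, 93]
186 [161, 175, 181, 182, 182, 181, 177, 171, 165, 164, 164, 166, 170, 177, 181, 182, 183, 183, 183, 182, 181, 182, 183, 183, 182, 180, 174, 160]
188 [183, 183, 184, 183, 182, 181, 179, 176, 172, 170, 170, 170, 172, 176, 181, 182, 183, 184, 183, 182, 181, 181, 183, 183, 183, 183, 183, 180]
190 [184, 184, 184, 184, 183, 182, 180, 179,
[... 677 characters left out ...]
47]
200 [183, 184, 183, 184, 184, 183, 183, 181, 180, 172, 152, 128, 122, 127, 133, 150, 169, 179, 183, 190, 219, 243, 247, 247, 247, 247, 247, 247]
202 [183, 183, 183, 183, 183, 183, 182, 181, 181, 177, 166, 141, 128, 128, 129, 137, 159, 175, 181, 183, 189, 212, 239, 247, 247, 247, 247, 244]
204 [182, 182, 182, 183, 182, 182, 182, 181, 178, 171, 158, 142, 134, 133, 132, 134, 145, 162, 174, 180, 189, 222, 245, 247, 247, 247, 247, 247]
206 [158, 157, 156, 157, 157, 157, 156, 152, 143, 129, 120, 116, 116, 116, 117, 118, 119, 125, 134, 144, 159, 200, 237, 244, 245, 245, 246, 245]
208 [69, 68, 68, 69, 68, 68, 67, 64, 60, 58, 57, 56, 57, 57, 56, 58, 57, 59, 58, 60, 63, 72, 84, 91, 94, 94, 94, 93]
```

Torque has dropped to 0.03, so the cam is past the draw-in. The slot lags the blade by up to about 10°, which puts the cam at roughly 80–85° relative to the rack. I'll add 3° for margin, unload 3°, and lift out.

```bash
python3 -m creep '{"jaw":[0,0,0,0],"dp":[[0,0,0],[0,0,0],[0,0,0],[0,0,0]],"turn":[-0.035,-0.035,0,0]}'; python3 st.py;  python3 -m creep '{"jaw":[0,0,0,0,0,0,0,0],"dp":[[0,0,0],[0,0,0],[0,0,0.05],[0,0,0.08],[0,0,0.12],[0,0,0.3],[0,0,0],[0,0,0]],"turn":[0.04,0.04,0,0,0,0,0,0]}'; python3 st.py
```

```text
t: 12.23
tool_pos: [524.7, -111.5, 85.4]
tool_rot: [-3.141, -0.0, 1.875]
ft_force: [-2.2, 2.3, 0.6]
width: 0.285
grasp_force: 59.4
[0.535 0.479 0.092] -72.55933027806556
t: 12.9
tool_pos: [525.3, -111.8, 108.6]
tool_rot: [3.14, 0.001, 1.936]
ft_force: [-0.0, -0.3, -1.4]
width: 0.282
grasp_force: 59.3
[-0.004  0.03   0.009] -69.06514370031658
```

```bash
python3 -m creep '{"jaw":[0,0,0,0,0,0,0,0,0,0,0,0],"dp":[[0,0,0.5],[0,0,0.9],[0,0,0.9],[0,0,0.9],[0,0.4,0],[0,0.5,0],[0,0.5,0],[0,0.5,0],[0,0.15,0],[0,0,0],[0,0,0],[0,0,0]],"turn":[0,0.15,0.15,0.15,0.15,0.15,0.15,0.15,0.15,0.15,0.15,0.15]}'; python3 -m creep '{"jaw":[0,0,0],"dp":[[0,0,0],[0,0,0],[0,0,0]],"turn":[0.14,0,0]}'; python3 - <<'E'
from rk import *
c=cam("wrist"); im=read_camera("wrist")[...,::-1]; cv2.imwrite("pics/w9.png",im); np.savez("w9.npz",K=c[0],e=c[1],R=c[2])
o=r.observe(); print(o["tool_pos"],np.degrees(o["tool_rot"][2]))
im=np.ascontiguousarray(im); camfit(im,c,proj(0,[[526.4,-110,30.5]],c)[0])
# panel edge profile along rack y through points away from the cam, at board level: old vs new
a=np.radians(19.4); X=np.r_[np.cos(a),np.sin(a),0]; Y=np.r_[-np.sin(a),np.cos(a),0]; C=np.array([526.4,-110,0])
from prof import load
for nm,(cc,I) in (("before",load("w4")),("after",(c,im))):
    g=I[...,0].astype(np.float32); P=0
    for xx in np.arange(-45,-19,2.):
        q=np.array([C+X*xx+Y*s+[0,0,60] for s in np.arange(14,58,1.)]); uv=proj(0,q,cc).astype(np.float32)
        P=P+cv2.remap(g,uv[:,0].reshape(1,-1),uv[:,1].reshape(1,-1),1)[0]
    print(nm,(P/13).round().astype(int).tolist())
E
```

```text
t: 13.9
tool_pos: [524.7, -29.3, 235.3]
tool_rot: [-3.141, -0.0, -3.045]
ft_force: [1.0, 0.3, -1.4]
width: 0.281
grasp_force: 59.2
t: 14.15
tool_pos: [524.7, -29.5, 235.3]
tool_rot: [-3.141, -0.0, -2.945]
ft_force: [-0.7, -0.2, -1.7]
width: 0.279
grasp_force: 59.3
[524.65990645 -29.50496518 235.34813917] -168.7448627037335
cam ((526.3677368164062, -110.1290054321289), (34.86705780029297, 35.71443557739258), 30.065488815307617) ((526.3904418945312, -110.11170959472656), 18.284645080566406) px (246.1781463623047, 154.3943634033203)
slot mid [ 526.85560538 -110.64919395] ang 119.19011194855649 ev [ 0.23858905 17.89141145] V 189.0 247.0
before [165, 165, 166, 166, 167, 167, 167, 167, 167, 167, 167, 167, 167, 167, 167, 167, 167, 167, 166, 162, 158, 156, 159, 161, 161, 161, 161, 161, 161, 162, 163, 164, 165, 164, 157, 140, 117, 100, 94, 93, 94, 95, 97, 98]
after [165, 166, 166, 167, 167, 167, 167, 167, 167, 167, 167, 167, 167, 166, 165, 161, 157, 157, 160, 161, 161, 161, 161, 162, 162, 163, 164, 164, 165, 163, 153, 133, 111, 97, 94, 93, 93, 94, 95, 97, 98, 99, 99, 100]
```

The panel edge moved in by about 4.3 mm, from a 4.5 mm gap, and the slot is now 80° (1.40 rad) clockwise of rack x, past the 1.3 rad hold. Returning the driver to its hole.

```bash
python3 -m creep '{"jaw":[0,0,0,0,0,0,0,0,0,0],"dp":[[0.1,0.6,0],[0.12,0.9,0],[0.12,0.9,0],[0.12,0.9,0],[0.12,0.9,0],[0.12,0.9,0],[0.08,0.46,0],[0,0,0],[0,0,0],[0,0,0]],"turn":[-0.12,0,0,0,0,0,0,0,0,0]}'; python3 -m creep '{"jaw":[0,0],"dp":[[0,0,0],[0,0,0]],"turn":[0,0]}'
```

```text
t: 15.03
tool_pos: [555.8, 192.4, 235.3]
tool_rot: [-3.141, -0.0, -3.037]
ft_force: [-0.2, -0.3, -0.8]
width: 0.281
grasp_force: 59.3
t: 15.2
tool_pos: [556.0, 191.9, 235.6]
tool_rot: [-3.141, 0.0, -3.037]
ft_force: [-0.2, -0.8, -1.5]
width: 0.282
grasp_force: 59.3
```

```bash
python3 -m creep '{"jaw":[0,0,0,0,0,0,0,0,0],"dp":[[0,0.012,-0.4],[0,0,-0.8],[0,0,-0.8],[0,0,-0.7],[0,0,-0.3],[0,0,-0.15],[0,0,-0.15],[0,0,0],[0,0,0]],"turn":[0,0,0,0,0,0,0,0,0]}'; python3 st.py
```

```text
t: 15.95
tool_pos: [556.5, 193.4, 104.7]
tool_rot: [3.142, 0.002, -3.035]
ft_force: [-0.1, -0.3, -0.4]
width: 0.281
grasp_force: 59.3
[-0.003  0.013  0.042] -353.9160572918515
```

```bash
python3 -m creep '{"jaw":[0,0,0,0,0,0],"dp":[[0,0,-0.2],[0,0,-0.3],[0,0,-0.25],[0,0,-0.12],[0,0,0],[0,0,0]],"turn":[0,0,0,0,0,0]}'; python3 st.py
```

```text
t: 16.45
tool_pos: [555.8, 193.3, 68.3]
tool_rot: [-3.141, -0.001, -3.035]
ft_force: [0.5, 0.6, -1.5]
width: 0.283
grasp_force: 59.3
[ 0.031  0.024 -0.014] -353.9052142906588
```

```bash
python3 -m creep '{"jaw":[0,0,0,0],"dp":[[0,0,-0.05],[0,0,-0.02],[0,0,0],[0,0,0]],"turn":[0,0,0,0]}'; python3 st.py
```

```text
t: 16.78
tool_pos: [556.0, 193.4, 66.1]
tool_rot: [-3.141, 0.0, -3.035]
ft_force: [-0.2, 0.0, -0.3]
width: 0.281
grasp_force: 59.3
[-0.068  0.022  0.028] -353.905049846279
```

```bash
python3 -m creep '{"jaw":[0,0,0,1,1,1,1,1,1,1,1,1],"dp":[[0,0,-0.025],[0,0,0],[0,0,0],[0,0,0],[0,0,0],[0,0,0],[0,0,0],[0,0,0],[0,0,0],[0,0,0],[0,0,0],[0,0,0]],"turn":[0,0,0,0,0,0,0,0,0,0,0,0]}'; python3 -m creep '{"jaw":[1,1,1,1,1,1,1],"dp":[[0,0,0.3],[0,0,0.7],[0,0,0.9],[0,0,0.9],[0,0,0.5],[0,0,0],[0,0,0]],"turn":[0,0,0,0,0,0,0]}'; python3 - <<'E'
from prof import *
c=cam("wrist"); im=read_camera("wrist")[...,::-1]; cv2.imwrite("pics/w10.png",im)
u=proj(0,[[556,193,105]],c)[0]; print(u); hsv=cv2.cvtColor(np.ascontiguousarray(im),cv2.COLOR_BGR2HSV)
x,y=u.astype(int); m=cv2.inRange(hsv,(5,195,100),(30,255,255)); m2=np.zeros_like(m); m2[y-45:y+45,x-45:x+45]=m[y-45:y+45,x-45:x+45]
cs=max(cv2.findContours(m2,0,1)[0],key=cv2.contourArea); print(cv2.boundingRect(cs)); w=ray(0,cs[:,0],105,c)[:,:2].astype(np.float32); print(cv2.minAreaRect(w))
v=hsv[y-25:y+25,x-25:x+25,1]<90; q=np.argwhere(v)[:,::-1]+[x-25,y-25]; print(len(q),ray(0,[np.median(q,0)],105,c))
E
```

```text
t: 17.78
tool_pos: [555.9, 193.4, 64.8]
tool_rot: [-3.142, -0.0, -3.035]
ft_force: [-0.8, 0.0, 0.7]
width: 0.999
grasp_force: 0.0
t: 18.37
tool_pos: [556.3, 193.5, 198.9]
tool_rot: [3.141, 0.003, -3.035]
ft_force: [0.0, 0.1, 0.3]
width: 1.001
grasp_force: 0.0
[317.32954525 190.9623441 ]
(304, 176, 30, 29)
((555.2403564453125, 193.8689422607422), (23.20128059387207, 23.497394561767578), 6.112180233001709)
701 [[562.70484581 193.45134643 105.        ]]
```

The handle's top face is at (555.2,193.9), where it was at the start, and the gripper is open and clear above it. Handing in.

```bash
python3 -c "
from plant import r
print(r.close_job())"
```

```text
the job is handed in; nothing more can be done
None
```

The cam was turned to about 1.40 rad, past its 1.3 rad hold, and drew the panel in by about 4.3 mm, so it sits roughly flush; the screwdriver is back upright in its hole and the job is handed in, though no verdict came back.

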